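# Switch the bench power back on behind its sliding guard

## Robot

A 6-joint arm with a two-finger parallel gripper is mounted at the origin on the work surface. World frame = base frame: x ahead of the robot, y to its left, z up, the work surface at z = 0. Lengths are in m, angles in rad, forces in N, time in s.
With the tool pointing down it reaches from about 0.275 to 0.825 m from the base axis. Payload 4.9 kg.
Tool frame: the origin (TCP) lies at the very end of the fingers, on their centre line; the grasp point (between the pads) lies behind it (arm.pinch_z is the z of the grasp point in the tool frame, in m); z points along the fingers, y is the line along which they close (so a half turn about z gives the same grasp; the last joint's range is limited). The gripper opens to 85 mm and grips with 20 to 120 N. Pads are 22 mm wide; open, the fingers measure 114 mm over their backs; the gripper's body (76 mm by 85 mm) begins 54 mm behind the grasp point. The pads swing forward as they close: fully open they stand 13 mm farther back than shut.
Start: joints at [0.99, 0.326, -0.193, 1.052, 0, 1.437], TCP at [0.238, 0.496, 0.231] pointing down, gripper open.
Joint ranges: [-2.65, 2.65], [-0.97, 1.79], [-1.3, 1.35], [-1.93, 2.1], [-1.47, 1.37], [-3.14, 3.14]. Speed limits (rad/s): [2.57, 2.57, 3.14, 3.14, 3.14, 3.14].

## Interface

Orientations are given as a 3x3 rotation matrix whose columns are the frame's x, y, z axes.
In Python, from station import arm, eyes gives the robot as it stands. The module is installed in compiled form; this text tells all that it offers.
- The arm moves only by the shell command python3 -m handwheel 'ROWS'. ROWS is JSON, a list of rows, each an object with "claw": the finger opening in m, from 0 to 0.0854; "delta_pos": the shift along the tool's x, y, z in m, a list of three; "rotation": the turn, a rotation vector about the tool's x, y, z in degrees, a list of three. A call has 1 to 8 rows; each row shifts and turns the commanded pose from where the row before left it, along the tool's axes as they then stand; what a row does not reach is not made up. A row lasts 1/12 s, in which the tool goes at most 41.7 mm and 7.16 degrees, less where a joint would pass 70% of its speed; a pose out of reach is approached as far as the arm can. A call with a gripper value outside its range is refused whole. The fingers move at their own pace and stop on an object; the grip force is fixed at half the most. Time passes only in rows, so rows that do not move let the fingers close. It gives the time, the measured TCP pose, the force, the opening and the grip force at its end, in the units of the state.
- arm.get_state(): the state, without advancing time (a new reading comes with each control period).
- eyes.snapshot(name): name is "side" or "top" or "wrist"; returns the picture (384x512x3 uint8, blue, green, red); there is no depth.
- eyes.camera_params(name): a dict with "vertical_fov" (degrees; the focal length in pixels is half the picture's height over the tangent of half this angle, whatever the lens; pixels are square), "cx", "cy" (the principal point, pixels), "R" (3x3) and "t" (3): a world point X has camera coordinates R X + t. Camera axes: x right, y down, z forward; pixel columns grow to the right and rows downward; lengths in m; the calibration is good to about 2 mm. A picture is of the moment at which its call begins: read the wrist's pose just before it. camera_params takes no time and is no camera call; for the wrist camera it gives the pose at the moment of the call.
- arm.sign_off(): hands the job in; it is judged then, once.
The state is a dict: "clock": time; "q": joint angles; "dq": joint speeds; "joint_efforts": joint torques, N m; "position": TCP position; "orientation": TCP orientation; "contact_force": force on the tool from outside, world axes, zero at the start; "wrist_torque": the same for the moment, N m; "width": finger opening in m; "gripper_force": force on a finger pad.
Only numpy, scipy, OpenCV 4.12 (cv2) and the standard library are available. Lean on these libraries where they do the work, as an engineer would, in place of code of your own. Each camera call takes 0.05 s, during which the arm holds its last target. There are 200 camera calls.

## Task

Switch on the bench power unit: slide its clear guard fully open, throw the toggle lever over to its other side, away from the robot, until it snaps home, then slide the guard fully shut again and let go. Leave the bottle, the beaker and the weight around it standing where they are.

Things in the scene. Friction and masses are not known exactly. Their poses are not given: they have to be found in the camera images.
- power_unit: Grey steel box fixed on the bench, 170 (its x) by 300 (y) by 60 mm high. Origin: centre of its underside. z up; yaw at most 0.4 rad, so x points roughly away from the robot, y to its left. On top: rails 8 mm high along y at x = -68 and 68 mm; an end stop bar 20 mm high, 8 mm thick at y = -126 mm; the toggle at x = 0, y = -65 mm. Sockets on the +x face.
- guard (a joint): Slide along the unit's +y, in m: 0 shut (over the toggle), 0.13 fully open, hard stops at both; starts up to 0.025 ajar; about 2 N moves it and it stays where left. Guard: clear plastic hood, 144 (x) by 110 mm (y), roof top 139 mm above the bench, walls at its -x, +x and +y sides, none at -y. Shut it spans unit y = -120 to -10 mm, open 10 to 120 mm, leaving the toggle free.
- guard_grip (a point): Middle of the guard's grip fin, 15 mm below the fin's top edge; moves with the guard. At guard 0 it is straight above toggle_pivot. The fin is a black upright plate in the middle of the guard's roof: 12 mm thick along the unit's y, 50 mm long along x, 34 mm high, top edge 173 mm above the bench.
- toggle (a joint): Lever angle in rad about the unit's y axis through toggle_pivot: 0 = off, leaning 0.5 rad to the unit's -x (towards the robot); 0.5 = upright; 1.0 = on, leaning 0.5 rad to +x. Always starts off. A spring drives it away from upright, so it snaps over once pushed past 0.5; both ends are hard stops. About 4 N at the tip starts it moving.
- toggle_tip (a point): Middle of the top end of the toggle lever, 60 mm from its pivot; 118 mm above the bench when off or on, 125 mm upright. The lever is a 10 mm thick steel stem whose upper 32 mm is a flat black paddle, 8 mm thick in its swing direction and 22 mm wide along the unit's y.
- toggle_pivot (a point): The lever's pivot, fixed on the unit at x = 0, y = -65 mm, 65 mm above the bench.
- bottle: Amber glass bottle, 60 mm diameter, 130 mm high, loose beyond the unit; origin at the centre of its underside. To be left alone.
- beaker: Glass beaker, 68 mm diameter, 85 mm high, loose beyond the unit; origin at the centre of its underside. To be left alone.
- weight: Steel calibration weight, 38 mm diameter, 54 mm high, loose beside the unit's -y end; origin at the centre of its underside. To be left alone.

How it is judged:
On the way, in this order (a step that is already met when the one before it is completed fails the run):
1. the guard is slid open (at least 110 of 130 mm) with the toggle still off (value of joint guard above 0.11 m and value of joint toggle below 0.3 rad), for 0.1 s.
2. with the guard open, the toggle is thrown over and rests on its other side (value of joint guard above 0.09 m and value of joint toggle above 0.9 rad), for 0.2 s.
At the end, for the whole second after the job is handed in: The guard is shut to within 8 mm, the toggle rests on its on side (above 0.9 of 1.0 rad), and the bottle, beaker and weight stand at rest within 30 mm of where they began (value of joint guard below 0.008 m and value of joint toggle above 0.9 rad and linear speed of each of bottle, beaker, weight below 0.02 m/s); the robot touches nothing.
It fails at once if the bottle, beaker or weight is shifted more than 30 mm (distance of any of bottle, beaker, weight from where it was at the start of the episode above 0.03 m).
It fails at once if the bottle, beaker or weight is tipped over (angle between any of bottle, beaker, weight's own z axis and vertical above 0.5 rad).
It also fails if it takes over 51 s, if anything falls off the work surface, if the arm or the gripper's body presses on something with over 40 N, if the wrist force passes 120 N, or if a joint passes its speed limit or range.

## Working session

There is one attempt and no reset: what is moved stays moved. The work goes in short steps, Python scripts to look and compute and a shell command to move; the robot and the scene stay as the last step left them, time stands still between calls to the robot, and variables do not carry over. Pictures are saved under pics/ and viewed, at most 10 in all, crops included, and the job is handed in when it is done.

```bash
mkdir -p pics
python3 - <<'E'
from station import arm, eyes
import cv2,numpy as np
s=arm.get_state(); print({k:np.round(v,3).tolist() for k,v in s.items()}, arm.pinch_z)
for n in ("top","side"):
    p=eyes.camera_params(n); print(n,{k:np.round(v,4).tolist() for k,v in p.items()})
ims=[eyes.snapshot(n) for n in("top","side")]
for n,i in zip(("top","side"),ims): cv2.imwrite(f"pics/{n}0.png",i)
cv2.imwrite("pics/top0b.png",cv2.resize(ims[0],(800,600),interpolation=2));cv2.imwrite("pics/side0b.png",cv2.resize(ims[1],(800,600),interpolation=2))
E
```

```text
{'clock': 0.0, 'q': [0.99, 0.327, -0.194, 1.052, -0.0, 1.437], 'dq': [0.0, -0.001, 0.0, -0.001, -0.001, 0.001], 'joint_efforts': [-0.001, -44.34, 26.244, 0.016, -0.0, 0.0], 'position': [0.237, 0.496, 0.231], 'orientation': [[-0.902, 0.432, -0.001], [0.432, 0.902, -0.001], [0.0, -0.002, -1.0]], 'contact_force': [-0.191, 0.493, 0.543], 'wrist_torque': [0.023, 0.01, -0.015], 'gripper_force': 0.0, 'width': 0.085} -0.0187
top {'vertical_fov': 56.4505, 'cx': 255.11, 'cy': 187.918, 'R': [[0.0167, -0.9998, -0.0074], [-0.996, -0.016, -0.0883], [0.0882, 0.0089, -0.9961]], 't': [-0.0053, 0.643, 0.8943]}
side {'vertical_fov': 48.7025, 'cx': 256.1927, 'cy': 190.9157, 'R': [[-0.731, -0.6822, 0.0168], [-0.5341, 0.5566, -0.6363], [0.4247, -0.4741, -0.7713]], 't': [0.4684, 0.424, 0.7997]}
```

View pics/top0b.png

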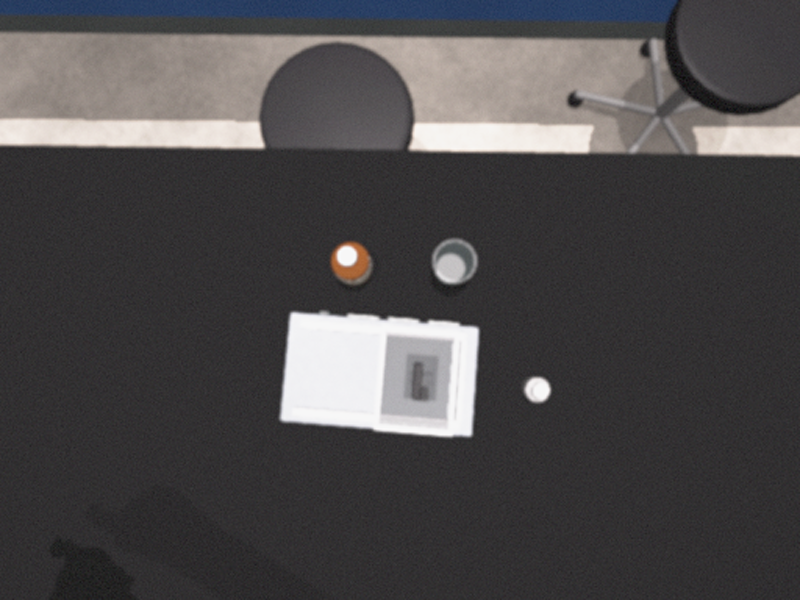

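View pics/side0b.png

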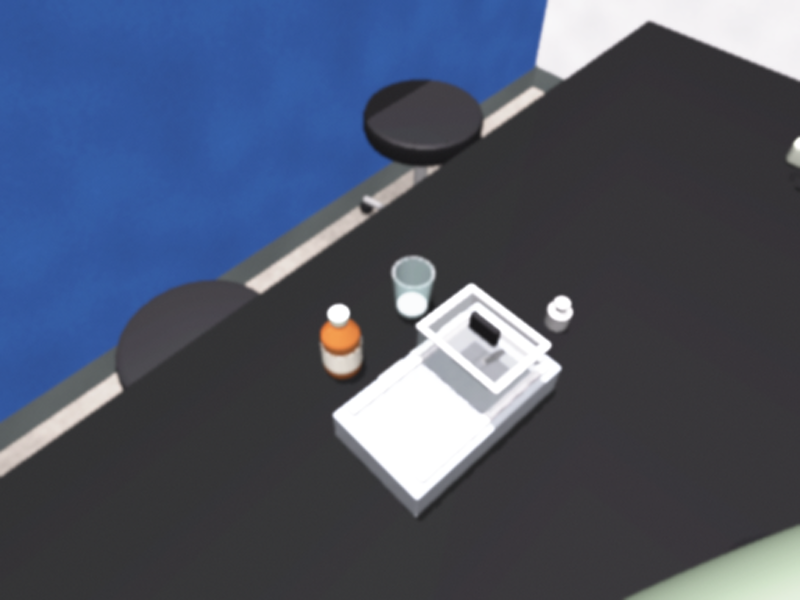

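The top view shows the unit with corners near (290,313), (478,326), (472,437) and (280,421) on the 800 px scale. The fin and toggle sit near (418,382). In the side view the fin is at about (484,329). Next I'll measure these properly.

```bash
cat > h.py <<'E'
import cv2,numpy as np
from station import arm,eyes
def cam(n):
    p=eyes.camera_params(n); f=192/np.tan(np.radians(p["vertical_fov"])/2)
    return f,p["cx"],p["cy"],np.array(p["R"]),np.array(p["t"])
def ray(c,u):
    f,cx,cy,R,t=c; return -R.T@t, R.T@np.array([(u[0]-cx)/f,(u[1]-cy)/f,1.])
def plane(c,u,z):
    o,d=ray(c,u); return o+d*(z-o[2])/d[2]
def proj(c,X):
    f,cx,cy,R,t=c; x=R@np.asarray(X)+t; return np.array([cx+f*x[0]/x[2],cy+f*x[1]/x[2]])
def tri(c1,u1,c2,u2):
    o1,d1=ray(c1,u1);o2,d2=ray(c2,u2)
    a=np.linalg.lstsq(np.c_[d1,-d2],o2-o1,rcond=None)[0]
    return (o1+a[0]*d1+o2+a[1]*d2)/2, np.linalg.norm(o1+a[0]*d1-o2-a[1]*d2)
E
python3 - <<'E'
from h import *
T,S=cam("top"),cam("side"); print("C",ray(T,(0,0))[0],ray(S,(0,0))[0])
t=cv2.imread("pics/top0.png");s=cv2.imread("pics/side0.png")
g=cv2.cvtColor(t,cv2.COLOR_BGR2GRAY); m=(g>95).astype(np.uint8); m[:190]=0; m[:, 325:]=0
cs=sorted(cv2.findContours(m,0,1)[0],key=cv2.contourArea)[-1]
b=cv2.approxPolyDP(cv2.convexHull(cs),4,True)[:,0]
for u in b: print("corner",u,plane(T,u,.06).round(4))
k=(g[215:275,245:295]<105).astype(np.uint8)
n,l,st,ce=cv2.connectedComponentsWithStats(k); print("top dark",[(st[i].tolist(),(ce[i]+[245,215]).round(1).tolist()) for i in range(1,n) if st[i][4]>15])
gs=cv2.cvtColor(s,cv2.COLOR_BGR2GRAY)
k=(gs[190:235,285:335]<70).astype(np.uint8)
n,l,st,ce=cv2.connectedComponentsWithStats(k); print("side dark",[(st[i].tolist(),(ce[i]+[285,190]).round(1).tolist()) for i in range(1,n) if st[i][4]>15])
a=cv2.resize(t[195:285,175:355],(800,400),interpolation=2);bb=cv2.resize(s[180:280,260:360],(400,400),interpolation=2)
cv2.imwrite("pics/z0.png",np.hstack([cv2.resize(t[200:290,225:315],(400,400),interpolation=2),bb]))
E
```

```text
C [ 0.56168125 -0.0029832   0.94754814] [0.2291284  0.46266367 0.8786944 ]
corner [185 200] [0.6073 0.1788 0.06  ]
corner [305 209] [ 0.5898 -0.1195  0.06  ]
corner [302 278] [ 0.4219 -0.1129  0.06  ]
corner [180 269] [0.4382 0.1853 0.06  ]
top dark [([19, 17, 10, 24, 144], [267.3, 245.0])]
side dark [([32, 0, 18, 14, 137], [328.2, 194.4]), ([16, 12, 18, 19, 162], [309.4, 211.1])]
```

View pics/z0.png

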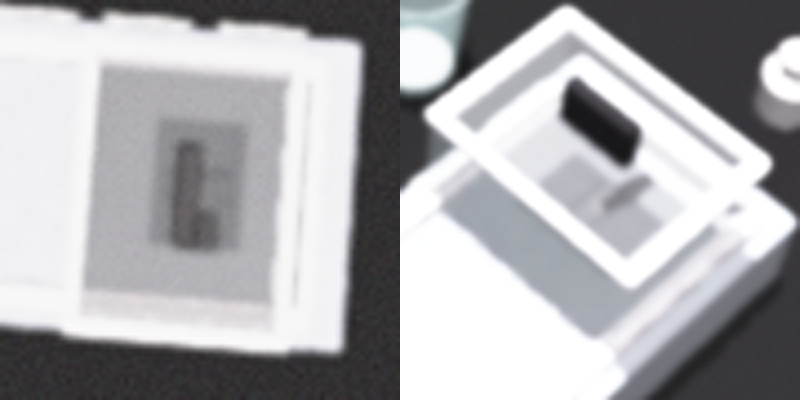

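The crop shows the fin at about (267,243) raw in the top view and (309,211) raw in the side view. The toggle leans toward the robot.

Run:
```python
from h import *
T,S=cam("top"),cam("side")
c=np.array([.5143,.0329,0]);yaw=-.057;ex=np.array([np.cos(yaw),np.sin(yaw),0]);ey=np.array([-ex[1],ex[0],0]);z=np.array([0,0,1.])
print("fin top-view",plane(T,(267,243.3),.165)-c, tri(T,(267,243.3),S,(309.4,211.1)))
p=c-.065*ey
for g in(0,.01,.02,.03):
    print(g,proj(T,p+g*ey+.165*z),proj(S,p+g*ey+.158*z))
print("tip",p-.0288*ex+.118*z,"on",p+.0288*ex+.118*z)
s=arm.get_state();P=s["position"];R=np.array(s["orientation"])
print(P, R)
for n,u,zz in(("bottle",(224.5,168),.05),("beaker",(290.5,167.5),.04),("weight",(344,249.5),.04)): print(n,plane(T,u,zz),(plane(T,u,zz)-c)@ex,(plane(T,u,zz)-c)@ey)
```

```text
fin top-view [-0.00336713 -0.05668372  0.165     ] (array([ 0.50994874, -0.0241682 ,  0.14882284]), np.float64(0.00015825957795035145))
0 [270.78940363 243.52242154] [311.95802093 206.25652824]
0.01 [266.18287929 243.17680295] [308.84834037 208.79387596]
0.02 [261.57800419 242.83130811] [305.7076553  211.35652184]
0.03 [256.97477745 242.48593693] [302.53549971 213.94484614]
tip [ 0.48184378 -0.03035372  0.118     ] on [ 0.53935023 -0.03363515  0.118     ]
[0.23735082 0.49557698 0.23059175] [[-9.01824904e-01  4.32100832e-01 -8.45455937e-04]
 [ 4.32101609e-01  9.01824012e-01 -1.28465080e-03]
 [ 2.07353788e-04 -1.52385295e-03 -9.99998817e-01]]
bottle [0.6905152  0.08338713 0.05      ] 0.17305281230888048 0.0604439655720075
beaker [ 0.69588364 -0.08455606  0.04      ] 0.18798010887685823 -0.10692064215191431
weight [ 0.49076772 -0.22008236  0.04      ] -0.009081872243934303 -0.253912116376134
```

```bash
python3 -m handwheel '[{"claw":0.05,"delta_pos":[0,0,0],"rotation":[0,0,-5.6]},{"claw":0.05,"delta_pos":[0,0,0],"rotation":[0,0,-5.6]},{"claw":0.05,"delta_pos":[0,0,0],"rotation":[0,0,-5.6]},{"claw":0.05,"delta_pos":[0,0,0],"rotation":[0,0,-5.6]},{"claw":0.05,"delta_pos":[-0.02,-0.033,0],"rotation":[0,0,0]},{"claw":0.05,"delta_pos":[-0.02,-0.033,0],"rotation":[0,0,0]},{"claw":0.05,"delta_pos":[-0.02,-0.033,0],"rotation":[0,0,0]},{"claw":0.05,"delta_pos":[-0.02,-0.033,0],"rotation":[0,0,0]}]'
python3 -m handwheel '[{"claw":0.05,"delta_pos":[-0.02,-0.033,0],"rotation":[0,0,0]},{"claw":0.05,"delta_pos":[-0.02,-0.033,0],"rotation":[0,0,0]},{"claw":0.05,"delta_pos":[-0.02,-0.033,0],"rotation":[0,0,0]},{"claw":0.05,"delta_pos":[-0.02,-0.033,0],"rotation":[0,0,0]},{"claw":0.05,"delta_pos":[-0.02,-0.033,0],"rotation":[0,0,0]},{"claw":0.05,"delta_pos":[-0.02,-0.033,0],"rotation":[0,0,0]},{"claw":0.05,"delta_pos":[-0.02,-0.033,0],"rotation":[0,0,0]},{"claw":0.05,"delta_pos":[-0.02,-0.033,0],"rotation":[0,0,0]}]'
```

```text
clock: 0.77
position: [0.3101, 0.3582, 0.2308]
orientation: [[-0.999, 0.055, -0.001], [0.055, 0.999, -0.001], [0.0, -0.001, -1.0]]
contact_force: [0.9, 0.0, 0.7]
width: 0.05
gripper_force: 0.0
clock: 1.43
position: [0.4554, 0.0854, 0.2312]
orientation: [[-0.998, 0.056, -0.0], [0.056, 0.998, 0.0], [0.0, 0.0, -1.0]]
contact_force: [0.2, 1.0, -0.1]
width: 0.0499
gripper_force: 0.0
```

```bash
python3 -m handwheel '[{"claw":0.05,"delta_pos":[-0.021,-0.035,0],"rotation":[0,0,0]},{"claw":0.05,"delta_pos":[-0.021,-0.035,0],"rotation":[0,0,0]},{"claw":0.05,"delta_pos":[-0.02,-0.036,0],"rotation":[0,0,0]},{"claw":0.05,"delta_pos":[0,0,0],"rotation":[0,0,0]},{"claw":0.05,"delta_pos":[0,0,0],"rotation":[0,0,0]}]'
python3 - <<'E'
from h import *
p=cam("wrist");w=eyes.snapshot("wrist");s=arm.get_state();print(s["position"])
c=np.array([.5143,.0329,0]);yaw=-.057;ex=np.array([np.cos(yaw),np.sin(yaw),0]);ey=np.array([-ex[1],ex[0],0])
for g in(0,.009,.02): print(g,proj(p,c+(g-.065)*ey+[0,0,.173]),proj(p,c+(g-.065)*ey-.025*ex+[0,0,.173]),proj(p,c+(g-.065)*ey+.025*ex+[0,0,.173]))
cv2.imwrite("pics/w1.png",w)
E
```

```text
clock: 1.85
position: [0.5115, -0.024, 0.2306]
orientation: [[-0.998, 0.06, -0.001], [0.06, 0.998, 0.0], [0.001, 0.0, -1.0]]
contact_force: [-0.7, 0.3, -0.2]
width: 0.0496
gripper_force: 0.0
[ 0.51067525 -0.02257186  0.23061169]
0 [247.62937396 222.92277341] [247.04485549 184.34422728] [248.1742803 258.8868969]
0.009 [261.96622553 222.89248973] [261.90281869 184.31332558] [262.0253354  258.85721986]
0.02 [279.48857397 222.85547734] [280.06204657 184.27555789] [278.95396394 258.82094885]
```

View pics/w1.png

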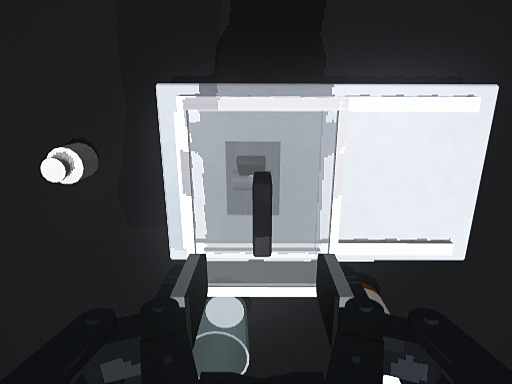

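The wrist view shows the fin at column 261, rows 172–256, centred between the pads. That agrees with guard ≈ 9 mm, so I'll descend and grip.

```bash
python3 -m handwheel '[{"claw":0.05,"delta_pos":[0,-0.0015,0.028],"rotation":[0,0,0]},{"claw":0.05,"delta_pos":[0,0,0.028],"rotation":[0,0,0]},{"claw":0.05,"delta_pos":[0,0,0.018],"rotation":[0,0,0]},{"claw":0.05,"delta_pos":[0,0,0.01],"rotation":[0,0,0]},{"claw":0.05,"delta_pos":[0,0,0],"rotation":[0,0,0]},{"claw":0.0,"delta_pos":[0,0,0],"rotation":[0,0,0]},{"claw":0.0,"delta_pos":[0,0,0],"rotation":[0,0,0]},{"claw":0.0,"delta_pos":[0,0,0],"rotation":[0,0,0]}]'
python3 -m handwheel '[{"claw":0.0,"delta_pos":[0,0,0],"rotation":[0,0,0]},{"claw":0.0,"delta_pos":[0,0,0],"rotation":[0,0,0]},{"claw":0.0,"delta_pos":[0,0,0],"rotation":[0,0,0]},{"claw":0.0,"delta_pos":[0,0,0],"rotation":[0,0,0]}]'
```

```text
clock: 2.57
position: [0.5121, -0.0234, 0.1487]
orientation: [[-0.998, 0.055, 0.002], [0.055, 0.998, -0.0], [-0.003, -0.0, -1.0]]
contact_force: [0.2, -0.3, 0.1]
width: 0.0143
gripper_force: 0.0
clock: 2.9
position: [0.5121, -0.0235, 0.1488]
orientation: [[-0.998, 0.056, 0.003], [0.056, 0.998, 0.0], [-0.003, 0.0, -1.0]]
contact_force: [-1.0, 1.2, 7.1]
width: 0.0108
gripper_force: 59.1
```

```bash
python3 -m handwheel '[{"claw":0.0,"delta_pos":[0,0.01,0],"rotation":[0,0,0]},{"claw":0.0,"delta_pos":[0,0.015,0],"rotation":[0,0,0]},{"claw":0.0,"delta_pos":[0,0.015,0],"rotation":[0,0,0]},{"claw":0.0,"delta_pos":[0,0.015,0],"rotation":[0,0,0]},{"claw":0.0,"delta_pos":[0,0.015,0],"rotation":[0,0,0]},{"claw":0.0,"delta_pos":[0,0.015,0],"rotation":[0,0,0]},{"claw":0.0,"delta_pos":[0,0.01,0],"rotation":[0,0,0]},{"claw":0.0,"delta_pos":[0,0.005,0],"rotation":[0,0,0]}]'
python3 -m handwheel '[{"claw":0.0,"delta_pos":[0,0.006,0],"rotation":[0,0,0]},{"claw":0.0,"delta_pos":[0,0.006,0],"rotation":[0,0,0]},{"claw":0.0,"delta_pos":[0,0.006,0],"rotation":[0,0,0]},{"claw":0.0,"delta_pos":[0,0,0],"rotation":[0,0,0]}]'
```

```text
clock: 3.57
position: [0.5184, 0.0769, 0.1488]
orientation: [[-0.998, 0.055, 0.004], [0.055, 0.998, -0.001], [-0.004, -0.001, -1.0]]
contact_force: [0.8, -1.9, 7.0]
width: 0.0108
gripper_force: 59.1
clock: 3.9
position: [0.5196, 0.0951, 0.1488]
orientation: [[-0.998, 0.056, 0.004], [0.056, 0.998, 0.001], [-0.004, 0.001, -1.0]]
contact_force: [2.2, 1.0, 5.9]
width: 0.0104
gripper_force: 59.0
```

```bash
python3 -m handwheel '[{"claw":0.0,"delta_pos":[0,0.002,0],"rotation":[0,0,0]},{"claw":0.0,"delta_pos":[0,0,0],"rotation":[0,0,0]}]'; python3 -m handwheel '[{"claw":0.0,"delta_pos":[0,0.002,0],"rotation":[0,0,0]},{"claw":0.0,"delta_pos":[0,0,0],"rotation":[0,0,0]}]'
```

```text
clock: 4.07
position: [0.5197, 0.0964, 0.1488]
orientation: [[-0.998, 0.056, 0.004], [0.056, 0.998, -0.0], [-0.004, 0.0, -1.0]]
contact_force: [1.1, -0.9, 5.9]
width: 0.0109
gripper_force: 59.0
clock: 4.23
position: [0.5197, 0.0974, 0.1488]
orientation: [[-0.998, 0.057, 0.004], [0.057, 0.998, -0.002], [-0.004, -0.002, -1.0]]
contact_force: [2.6, -3.4, 5.9]
width: 0.0107
gripper_force: 59.2
```

```bash
python3 -m handwheel '[{"claw":0.03,"delta_pos":[0,-0.002,0],"rotation":[0,0,0]},{"claw":0.03,"delta_pos":[0,0,0],"rotation":[0,0,0]},{"claw":0.03,"delta_pos":[0,0,0],"rotation":[0,0,0]},{"claw":0.03,"delta_pos":[0,0,-0.02],"rotation":[0,0,0]},{"claw":0.03,"delta_pos":[0,0,-0.03],"rotation":[0,0,0]},{"claw":0.0,"delta_pos":[0.017,-0.032,0],"rotation":[0,0,0]},{"claw":0.0,"delta_pos":[0.017,-0.032,0],"rotation":[0,0,0]},{"claw":0.0,"delta_pos":[0.017,-0.032,0],"rotation":[0,0,0]}]'
python3 -m handwheel '[{"claw":0.0,"delta_pos":[0.016,-0.033,0],"rotation":[0,0,0]},{"claw":0.0,"delta_pos":[0,0,0],"rotation":[0,0,0]},{"claw":0.0,"delta_pos":[0,0,0],"rotation":[0,0,0]}]'
python3 - <<'E'
from h import *
a=[eyes.snapshot("top")[185:305,165:325],eyes.snapshot("side")[170:350,200:380]]
cv2.imwrite("pics/z2.png",np.hstack([cv2.resize(a[0],(533,400),interpolation=2)[:,:400],cv2.resize(a[1],(400,400),interpolation=2)]))
E
```

```text
clock: 4.9
position: [0.4608, 0.0028, 0.1975]
orientation: [[-0.999, 0.054, 0.0], [0.054, 0.999, 0.0], [-0.0, 0.0, -1.0]]
contact_force: [-0.5, -0.4, -0.2]
width: -0.0001
gripper_force: 0.0
clock: 5.15
position: [0.4428, -0.0299, 0.1973]
orientation: [[-0.998, 0.059, -0.0], [0.059, 0.998, 0.001], [0.0, 0.001, -1.0]]
contact_force: [0.4, 0.1, 0.5]
width: 0.0001
gripper_force: 0.0
```

View pics/z2.png

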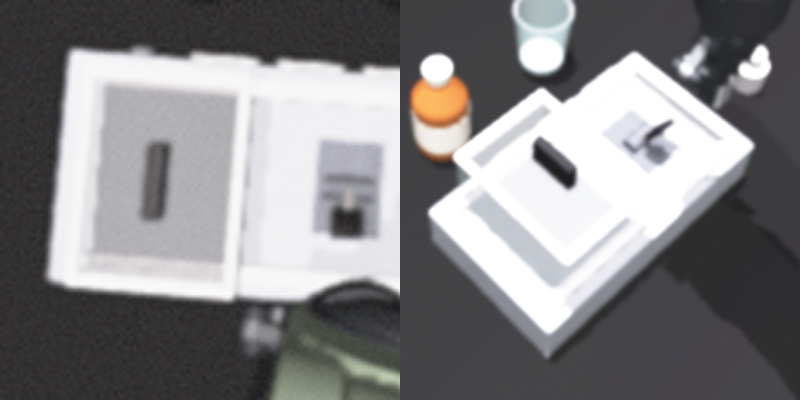

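The guard is open, with the fin at (155,180) in the left crop. The toggle is free and off, with its paddle at (347,222). I'll lower the closed fingers in front of it and push.

```bash
python3 -m handwheel '[{"claw":0.0,"delta_pos":[0,0.001,0.033],"rotation":[0,0,0]},{"claw":0.0,"delta_pos":[0,0,0.033],"rotation":[0,0,0]},{"claw":0.0,"delta_pos":[0,0,0.033],"rotation":[0,0,0]},{"claw":0.0,"delta_pos":[0,0,0],"rotation":[0,0,0]},{"claw":0.0,"delta_pos":[-0.015,0,0],"rotation":[0,0,0]},{"claw":0.0,"delta_pos":[-0.008,0,0],"rotation":[0,0,0]},{"claw":0.0,"delta_pos":[-0.008,0,0],"rotation":[0,0,0]},{"claw":0.0,"delta_pos":[-0.008,0,0],"rotation":[0,0,0]}]'
python3 -m handwheel '[{"claw":0.0,"delta_pos":[-0.008,0,0],"rotation":[0,0,0]},{"claw":0.0,"delta_pos":[-0.008,0,0],"rotation":[0,0,0]},{"claw":0.0,"delta_pos":[-0.008,0,0],"rotation":[0,0,0]},{"claw":0.0,"delta_pos":[-0.006,0,0],"rotation":[0,0,0]},{"claw":0.0,"delta_pos":[0,0,0],"rotation":[0,0,0]}]'
```

```text
clock: 5.92
position: [0.4823, -0.0293, 0.0993]
orientation: [[-0.999, 0.055, -0.002], [0.055, 0.999, 0.0], [0.002, -0.0, -1.0]]
contact_force: [-2.8, -0.2, 2.9]
width: 0.0001
gripper_force: 1.7
clock: 6.33
position: [0.5139, -0.0318, 0.0985]
orientation: [[-0.998, 0.056, 0.001], [0.056, 0.998, -0.0], [-0.001, -0.0, -1.0]]
contact_force: [-1.3, -0.3, 1.1]
width: -0.0
gripper_force: 0.0
```

```bash
python3 -m handwheel '[{"claw":0.0,"delta_pos":[0.02,0,0],"rotation":[0,0,0]},{"claw":0.0,"delta_pos":[0.025,0,0],"rotation":[0,0,0]},{"claw":0.0,"delta_pos":[0.025,0,0],"rotation":[0,0,0]},{"claw":0.0,"delta_pos":[0,0,-0.033],"rotation":[0,0,0]},{"claw":0.0,"delta_pos":[0,0,-0.033],"rotation":[0,0,0]},{"claw":0.0,"delta_pos":[0,0,-0.033],"rotation":[0,0,0]},{"claw":0.0,"delta_pos":[0,0,0],"rotation":[0,0,0]}]'
python3 - <<'E'
from h import *
a=[eyes.snapshot("top")[185:305,165:325],eyes.snapshot("side")[170:350,200:380]]
cv2.imwrite("pics/z3.png",np.hstack([cv2.resize(a[0],(533,400),interpolation=2)[:,:400],cv2.resize(a[1],(400,400),interpolation=2)]))
E
```

```text
clock: 6.92
position: [0.4463, -0.0285, 0.2031]
orientation: [[-0.998, 0.056, 0.01], [0.056, 0.998, -0.002], [-0.01, -0.002, -1.0]]
contact_force: [1.7, 0.9, -0.2]
width: -0.0
gripper_force: 0.0
```

View pics/z3.png

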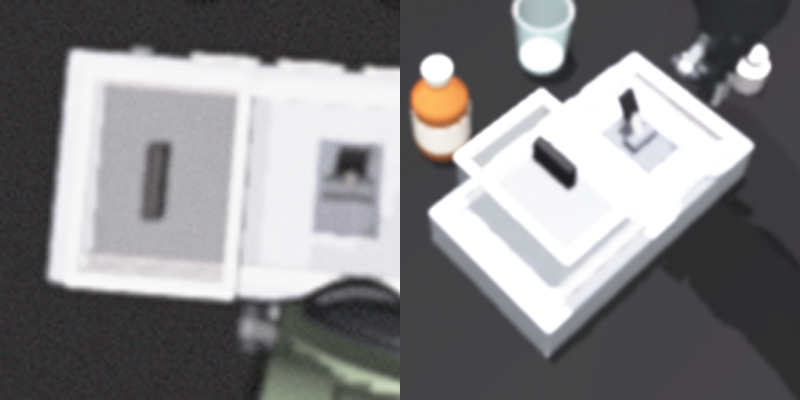

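The toggle is now on: the paddle is at (352,160) in the left crop, leaning away from the robot. The guard is still open. I'll regrip the fin.

```bash
python3 -m handwheel '[{"claw":0.05,"delta_pos":[-0.0165,0.032,0],"rotation":[0,0,0]},{"claw":0.05,"delta_pos":[-0.0165,0.032,0],"rotation":[0,0,0]},{"claw":0.05,"delta_pos":[-0.0165,0.032,0],"rotation":[0,0,0]},{"claw":0.05,"delta_pos":[-0.0165,0.033,0],"rotation":[0,0,0]},{"claw":0.05,"delta_pos":[0,0,0],"rotation":[0,0,0]},{"claw":0.05,"delta_pos":[0,0,0],"rotation":[0,0,0]}]'
```

```text
clock: 7.52
position: [0.5152, 0.0987, 0.1954]
orientation: [[-0.999, 0.053, -0.003], [0.053, 0.999, -0.0], [0.003, -0.001, -1.0]]
contact_force: [0.1, -0.9, -0.2]
width: 0.0501
gripper_force: 0.0
```

```bash
python3 -m handwheel '[{"claw":0.05,"delta_pos":[-0.003,-0.001,0.02],"rotation":[0,0,0]},{"claw":0.05,"delta_pos":[0,0,0.02],"rotation":[0,0,0]},{"claw":0.05,"delta_pos":[0,0,0.006],"rotation":[0,0,0]},{"claw":0.05,"delta_pos":[0,0,0],"rotation":[0,0,0]},{"claw":0.0,"delta_pos":[0,0,0],"rotation":[0,0,0]},{"claw":0.0,"delta_pos":[0,0,0],"rotation":[0,0,0]},{"claw":0.0,"delta_pos":[0,0,0],"rotation":[0,0,0]},{"claw":0.0,"delta_pos":[0,0,0],"rotation":[0,0,0]}]'
python3 -m handwheel '[{"claw":0.0,"delta_pos":[0,0,0],"rotation":[0,0,0]},{"claw":0.0,"delta_pos":[0,0,0],"rotation":[0,0,0]}]'
```

```text
clock: 8.18
position: [0.5194, 0.0961, 0.1525]
orientation: [[-0.998, 0.056, 0.002], [0.056, 0.998, 0.0], [-0.002, 0.0, -1.0]]
contact_force: [-0.4, -0.4, 4.7]
width: 0.0108
gripper_force: 59.6
clock: 8.35
position: [0.5194, 0.0961, 0.1525]
orientation: [[-0.998, 0.056, 0.002], [0.056, 0.998, -0.0], [-0.002, -0.0, -1.0]]
contact_force: [-1.0, -0.6, 5.8]
width: 0.0107
gripper_force: 59.8
```

```bash
python3 -m handwheel '[{"claw":0.0,"delta_pos":[0,-0.01,0],"rotation":[0,0,0]},{"claw":0.0,"delta_pos":[0,-0.016,0],"rotation":[0,0,0]},{"claw":0.0,"delta_pos":[0,-0.016,0],"rotation":[0,0,0]},{"claw":0.0,"delta_pos":[0,-0.016,0],"rotation":[0,0,0]},{"claw":0.0,"delta_pos":[0,-0.016,0],"rotation":[0,0,0]},{"claw":0.0,"delta_pos":[0,-0.016,0],"rotation":[0,0,0]},{"claw":0.0,"delta_pos":[0,-0.016,0],"rotation":[0,0,0]},{"claw":0.0,"delta_pos":[0,-0.01,0],"rotation":[0,0,0]}]'
python3 -m handwheel '[{"claw":0.0,"delta_pos":[0,-0.006,0],"rotation":[0,0,0]},{"claw":0.0,"delta_pos":[0,-0.004,0],"rotation":[0,0,0]},{"claw":0.0,"delta_pos":[0,0,0],"rotation":[0,0,0]}]'
python3 -m handwheel '[{"claw":0.0,"delta_pos":[0,-0.003,0],"rotation":[0,0,0]},{"claw":0.0,"delta_pos":[0,0,0],"rotation":[0,0,0]}]'
python3 -m handwheel '[{"claw":0.0,"delta_pos":[0,-0.002,0],"rotation":[0,0,0]},{"claw":0.0,"delta_pos":[0,0,0],"rotation":[0,0,0]}]'
```

```text
clock: 9.02
position: [0.5121, -0.0204, 0.1525]
orientation: [[-0.998, 0.057, 0.001], [0.057, 0.998, 0.0], [-0.001, 0.001, -1.0]]
contact_force: [-3.8, 2.7, 8.6]
width: 0.0109
gripper_force: 60.1
clock: 9.27
position: [0.5115, -0.0306, 0.1525]
orientation: [[-0.998, 0.057, 0.0], [0.057, 0.998, -0.001], [-0.0, -0.001, -1.0]]
contact_force: [-4.0, -1.5, 8.1]
width: 0.0105
gripper_force: 60.1
clock: 9.43
position: [0.5114, -0.0323, 0.1525]
orientation: [[-0.998, 0.056, 0.001], [0.056, 0.998, 0.001], [-0.001, 0.001, -1.0]]
contact_force: [-2.8, 2.7, 8.4]
width: 0.0107
gripper_force: 60.2
clock: 9.6
position: [0.5114, -0.0324, 0.1525]
orientation: [[-0.998, 0.055, 0.001], [0.055, 0.998, 0.005], [-0.001, 0.005, -1.0]]
contact_force: [-2.3, 7.8, 9.2]
width: 0.0104
gripper_force: 60.4
```

The guard is at its shut stop: y held at −0.0324 while the reaction rose. I'll ease off, release and retreat.

```bash
python3 -m handwheel '[{"claw":0.0,"delta_pos":[0,0.0015,0],"rotation":[0,0,0]},{"claw":0.04,"delta_pos":[0,0,0],"rotation":[0,0,0]},{"claw":0.04,"delta_pos":[0,0,0],"rotation":[0,0,0]},{"claw":0.04,"delta_pos":[0,0,0],"rotation":[0,0,0]},{"claw":0.04,"delta_pos":[0,0,-0.02],"rotation":[0,0,0]},{"claw":0.04,"delta_pos":[0,0,-0.03],"rotation":[0,0,0]},{"claw":0.04,"delta_pos":[0,0,-0.03],"rotation":[0,0,0]},{"claw":0.04,"delta_pos":[0.02,0.03,0],"rotation":[0,0,0]}]'
python3 -m handwheel '[{"claw":0.04,"delta_pos":[0.02,0.03,0],"rotation":[0,0,0]},{"claw":0.04,"delta_pos":[0.02,0.03,0],"rotation":[0,0,0]},{"claw":0.04,"delta_pos":[0.02,0.03,0],"rotation":[0,0,0]},{"claw":0.04,"delta_pos":[0.02,0.03,0],"rotation":[0,0,0]},{"claw":0.04,"delta_pos":[0,0.03,0],"rotation":[0,0,0]},{"claw":0.04,"delta_pos":[0,0.03,0],"rotation":[0,0,0]},{"claw":0.04,"delta_pos":[0,0,0],"rotation":[0,0,0]},{"claw":0.04,"delta_pos":[0,0,0],"rotation":[0,0,0]}]'
python3 - <<'E'
from h import *
a=[eyes.snapshot("top")[145:305,165:365],eyes.snapshot("side")[150:350,200:400]]
cv2.imwrite("pics/z4.png",np.hstack([cv2.resize(a[0],(400,320),interpolation=2),cv2.resize(a[1],(320,320),interpolation=2)]))
E
```

```text
clock: 10.27
position: [0.4998, -0.006, 0.2368]
orientation: [[-0.998, 0.061, 0.012], [0.061, 0.998, -0.004], [-0.012, -0.003, -1.0]]
contact_force: [2.5, 0.5, 0.8]
width: 0.0403
gripper_force: 0.0
clock: 10.93
position: [0.4233, 0.1832, 0.2312]
orientation: [[-0.999, 0.053, 0.0], [0.053, 0.999, -0.0], [-0.0, -0.0, -1.0]]
contact_force: [-0.1, 0.4, -1.0]
width: 0.0402
gripper_force: 0.0
```

View pics/z4.png

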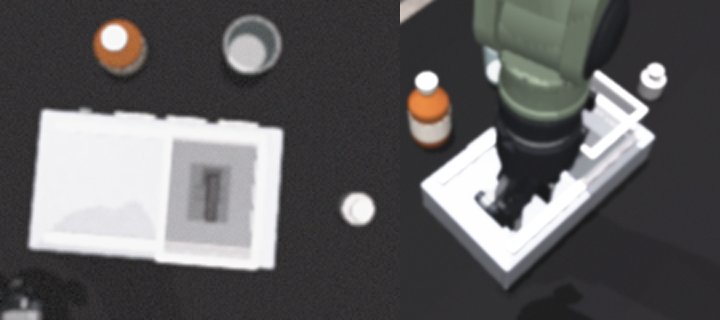

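The guard is shut: the fin is at raw column 271, where 270.8 is predicted for guard 0. The bottle, beaker and weight are undisturbed and the arm is clear, so I'm handing in.

```bash
python3 -c "
from station import arm; print(arm.sign_off())"
```

```text
the job is handed in; nothing more can be done
None
```

I handed the job in at about 11 s on the robot clock with the toggle thrown on, the guard shut and released, and the bottle, beaker and weight where they began; sign-off returned no verdict, and the toggle was last clearly seen on before the guard closed.

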